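Put the steamer basket back and latch the cooker lid

TASK

The steel steamer basket has been washed: lower it upright onto the floor of the open cooker's pot, without dropping it. Then swing the cooker's sprung lid down and press it against its sealing ring until the front catch snaps over it and the lid stays shut on its own. Do it with feeling: do not slam the lid, never push on the cooker or its lid with more than about 25 N, and leave the mug, the jar and the matchbox alone.

Things in the scene. Friction and masses are not known exactly. Their poses are not given: they have to be found in the camera images.
- cooker: Compact round white steam cooker, 180 mm across, 118 mm high to its steel collar; fixed. Origin: centre of its underside; -x points to the black sprung catch (front), +x to the lid hinge (back), z up. The open pot is 143 mm wide, its floor 20 mm above the origin. The catch stands in front of the lid's edge, its top 142 mm above the origin: do not push on it.
- pot_floor (a point): Centre of the pot's floor, where the basket has to stand (20 mm above the cooker's origin).
- cooker_lid (a joint): Lid angle: 0 closed, 1.5 rad open at its stop (the start). A hinge spring always swings it open (1 to 3 N at the thumb pad). Over the last 8 mm catch and sealing ring resist, growing to 13-18 N at the pad as the catch snaps over; 2 mm further the lid bottoms out hard, at 22 N. Seals differ: it latches up to 5 mm above or below nominal (-0.025 to +0.04 rad), so feel for it. Not latched, it springs wide open.
- lid_hinge (a point): Middle of the lid's hinge axis, 98 mm behind (+x of the cooker) and 124 mm above the cooker's origin; the axis runs along the cooker's y. The lid is a 181 mm disc, 18 mm thick, centred 98 mm in front of the axis; its front tongue reaches 199 mm from the axis.
- lid_press (a point): Round grey thumb pad (26 mm) on the lid's outer face near its front edge, the place to push: 164 mm from the hinge axis, 15 mm outward of it. While the lid stands open the pad faces away from the pot, 25 mm below the lid's upper edge. With the lid closed the catch begins 28 mm in front of the pad.
- basket: Round steel steamer basket, 131 mm across, dish rim 50 mm high, on three feet, 0.2 kg, with a centre post that ends in a black round grip 18 mm across from 62 to 88 mm above the origin. Origin: centre of its underside, z up.
- basket_grip (a point): Centre of the basket's black grip, 76 mm above its underside.
- mug: White mug, 86 mm wide, 92 mm high, a bystander. Origin: centre of its underside.
- jar: Glass jar with a dark cap, 76 mm wide, 98 mm high, a bystander. Origin: centre of its underside.
- matches: Matchbox, 36 x 53 x 14 mm, a bystander. Origin: centre of its underside.
Mind the look-alikes: they are no part of the job. Leave any orange look-alike of the basket alone.

How it is judged:
On the way, in this order (a step that is already met when the one before it is completed fails the run):
1. the basket stands upright on the floor of the pot (z of basket in the frame of pot_floor between -0.004 and 0.005 m and horizontal distance between basket and pot_floor below 0.013 m and angle between basket's own z axis and vertical below 0.06 rad), for 0.2 s.
2. the lid is down on its seal (value of joint cooker_lid below 0.045 rad), for 0.1 s.
At the end, for the whole second after the job is handed in: The lid stays latched by itself (lid angle below 0.045 rad, at rest) and the basket stands at rest and upright (within 0.06 rad) on the pot's floor (underside within 5 mm of it, no more than 13 mm off-centre) (all of step 1 and value of joint cooker_lid below 0.045 rad and velocity of joint cooker_lid below 0.05 rad/s and linear speed of basket below 0.02 m/s); the robot touches nothing.
It fails at once if the cooker or its lid is pushed with more than 26 N by the robot (contact force between any of the fingers, the arm and cooker above 26 N).
It fails at once if the basket is dropped: it comes down on the pot's floor (its last 30 mm) faster than 0.5 m/s (z of basket in the frame of pot_floor below 0.03 m and horizontal distance between basket and pot_floor below 0.03 m and linear speed of basket above 0.5 m/s).
It fails at once if the lid is slammed (closing faster than 2.5 rad/s) (velocity of joint cooker_lid below -2.5 rad/s).
It fails at once if the mug, the jar or the matchbox is moved by more than 25 mm (distance of any of mug, jar, matches from where it was at the start of the episode above 0.025 m).
It also fails if it takes over 59 s, if anything falls off the work surface, if the arm or the gripper's body presses on something with over 40 N, if the wrist force passes 120 N, or if a joint passes its speed limit or range.

ROBOT

A 7-joint arm with a two-finger parallel gripper is mounted at the origin on a cart in front of the work surface, level with it; the furniture and walls round the work are solid. World frame = base frame: x ahead of the robot, y to its left, z up, the work surface at z = 0. Lengths are in m, angles in rad, forces in N, time in s.
With the tool pointing down it reaches from about 0.35 to 0.9 m from the base axis. Payload 8.1 kg.
Tool frame: the origin (TCP) lies at the very end of the fingers, on their centre line; the grasp point (between the pads) lies 19 mm behind it; z points along the fingers, y is the line along which they close (so a half turn about z gives the same grasp; the last joint's range is limited). The gripper opens to 92 mm and grips with 3 to 60 N. Pads are 19 mm wide; open, the fingers measure 130 mm over their backs; the gripper's body (75 mm by 190 mm) begins 47 mm behind the grasp point.
Start: joints at [1.126, 0.434, 0.025, 1.573, -0.012, 1.134, -0.075], TCP at [0.209, -0.589, 0.227] pointing down, gripper open.
Joint ranges: [-2.62, 2.62], [-0.44, 2.09], [-1.27, 1.32], [0.08, 2.57], [-1.32, 4.46], [0.12, 2], [-2.74, 2.74]. Speed limits (rad/s): [2.22, 2.22, 3.01, 3.01, 3.14, 3.14, 3.14].

INTERFACE

Orientations are given as a rotation vector (axis times angle).
In Python, from cell import arm gives the robot as it stands.
- The arm moves only by the tool jog_arm, never from a script. Its argument "rows" is a list of rows, each a list of 3 entries, a list of its own where there are three numbers: the shift along the world's x, y, z in cm, then the turn, a rotation vector about the world's x, y, z in degrees, then the opening, from 0 (shut) to 1 (fully open). A call has 1 to 8 rows; each row is the pose to reach, as a shift and turn from the pose commanded when the call began; what a row does not reach only later rows make up. A row lasts 1/8 s, in which the tool goes at most 62.5 mm and 10.7 degrees, less where a joint would pass 70% of its speed; a pose out of reach is approached as far as the arm can. A call with a gripper value outside its range is refused whole. The fingers move at their own pace and stop on an object; "newtons" is the grip in N (left out, the last holds). Time passes only in rows, so rows that repeat a pose let the fingers close. It gives the time, the measured TCP pose, the force, the opening and the grip force at its end, in the units of the state.
- arm.observe(): the state, without advancing time (a new reading comes with each control period).
- arm.get_image(name): name is "side" or "top" or "wrist"; returns a dict with "img" (400x640x3 uint8, red, green, blue), "depth" (400x640 float32, m along the optical axis (not along the pixel's ray), 0 where there is no reading), "fx", "fy", "cx", "cy" (pixels), "rvec" (rotation vector, rad) and "tvec" (3), from world to camera coordinates, as OpenCV has them; the wrist camera has in their place "mount" (4x4, takes a point from camera to tool coordinates, whose origin is the TCP and whose axes are the flange's). Camera axes: x right, y down, z forward; pixel columns grow to the right and rows downward; lengths in m; the calibration is good to about 2 mm. The wrist camera is an equidistant fisheye: a pixel r from the principal point sees the ray r / f radians off the axis. A picture is of the moment at which its call begins: read the wrist's pose just before it.
- arm.sign_off(): hands the job in; it is judged then, once.
The state is a dict: "clock": time; "joints": joint angles; "dq": joint speeds; "joint_efforts": joint torques, N m; "position": TCP position; "ee_rot": TCP orientation; "force": force on the tool from outside, world axes, zero at the start; "ft_torque": the same for the moment, N m; "width": opening from 0.0 (shut) to 1.0 (fully open); "gripper_force": force on a finger pad.
Only numpy, scipy, OpenCV 4.12 (cv2) and the standard library are available. Lean on these libraries where they do the work, as an engineer would, in place of code of your own. Each camera call takes 0.05 s, during which the arm holds its last target. There are 200 camera calls.

## Working session

There is one attempt and no reset: what is moved stays moved. The work goes in short steps, Python scripts to look and compute and a tool call to move; the robot and the scene stay as the last step left them, time stands still between calls to the robot, and variables do not carry over. Pictures are saved under pics/ and viewed, at most 10 in all, crops included, and the job is handed in when it is done.

Besides the shell and the picture viewer there is one more tool, called after "Emit:" by a JSON object that holds its "api" and its "payload". jog_arm: Moves the arm, as the interface text tells. Its arguments: {"type":"object","properties":{"rows":{"type":"array","items":{"type":"array"}},"newtons":{"type":"number"}},"required":["rows"]}

```bash
mkdir -p pics
cat > h.py <<'E'
import numpy as np, cv2
from cell import arm
def save(n,f):
    d=arm.get_image(n); cv2.imwrite(f'pics/{f}.png',d['img'][:,:,::-1]); np.savez(f'pics/{f}.npz',**{k:v for k,v in d.items()}); return d
def pts(d):
    v,u=np.mgrid[0:400,0:640]; z=d['depth']
    P=np.stack([(u-d['cx'])/d['fx']*z,(v-d['cy'])/d['fy']*z,z],-1)
    R=cv2.Rodrigues(np.array(d['rvec'],float))[0]; return (P-np.array(d['tvec']).ravel())@R
E
python3 - <<'E'
from h import *
a=save('top','top0');b=save('side','side0')
cv2.imwrite('pics/both.png',cv2.resize(np.vstack([a['img'],b['img']])[:,:,::-1],(480,600)))
s=arm.observe();print(s)
for d in(a,b):
    P=pts(d);print(P[::50,::80].round(2).tolist()[3], d['fx'],(d['depth']>0).mean())
E
```

```text
{'clock': 0.1, 'joints': array([ 1.12644358,  0.435137  ,  0.02499435,  1.57399124, -0.01161964,
        1.13398541, -0.07512284]), 'dq': array([ 8.00848110e-04, -1.08573473e-03,  9.47997120e-05, -2.15389573e-03,
        6.50130792e-04, -8.89150999e-05, -5.99416376e-04]), 'joint_efforts': array([ 2.73261830e-03, -6.69122529e+01,  9.87694748e-01, -3.15146077e+01,
       -6.06201449e-02,  3.74339777e-02,  1.27298637e-05]), 'position': array([ 0.20925825, -0.58845469,  0.22603956]), 'ee_rot': array([-3.09455908e+00, -5.33804510e-01,  5.46078795e-04]), 'force': array([-0.20899631,  0.40786085,  1.1120793 ]), 'ft_torque': array([-0.01936167, -0.02720287, -0.00049168]), 'gripper_force': 0.0, 'width': 1.0001860419863953}
[[0.53, 1.51, 0.07], [0.76, 1.35, -0.17], [0.87, 0.96, -0.19], [0.7, 0.43, 0.14], [0.87, 0.1, 0.01], [0.96, -0.27, 0.0], [0.97, -0.62, 0.08], [0.67, -0.74, 0.47]] 434.13569047379036 0.99591796875
[[0.69, 0.94, 1.19], [0.67, 0.86, 1.11], [0.66, 0.71, 0.95], [0.67, 0.4, 0.62], [0.57, -0.11, 0.1], [0.27, -1.05, -0.83], [-0.0, 0.02, 0.39], [-0.74, -1.29, -0.82]] 498.623080489663 0.99618359375
```

View pics/top0.png

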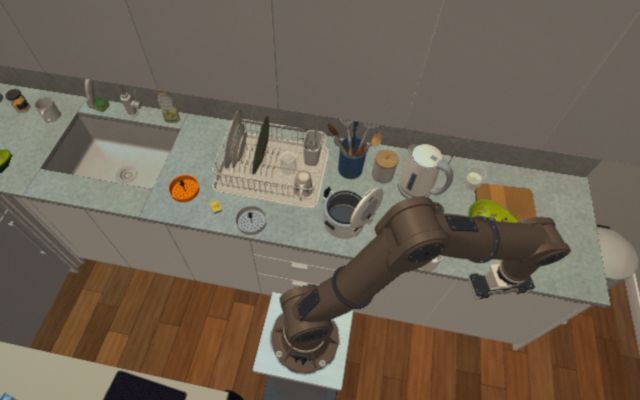

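View pics/side0.png

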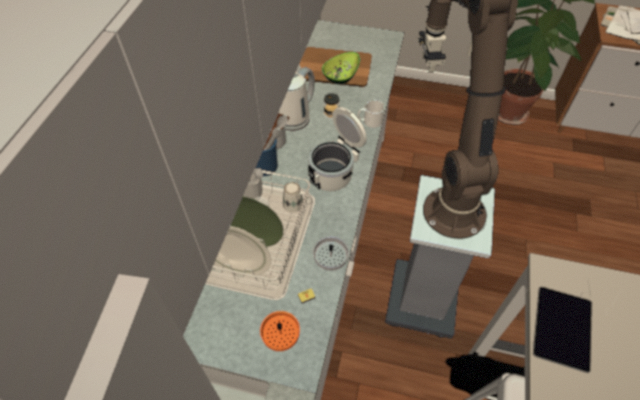

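The top view shows the steel basket at (250,220), the orange look-alike at (184,188) and matches at (215,207). The cooker is at (343,212), with its open lid at (370,205) towards -y. In the side view the jar is at (331,102) and the mug at (375,110), just beyond the lid.

Run:
```python
from h import *
for f,bb,cb in(('top0',(235,205,270,237),(315,180,385,240)),('side0',(312,235,352,272),(300,100,370,195))):
    d=np.load(f'pics/{f}.npz');P=pts(d);h=cv2.cvtColor(d['img'],cv2.COLOR_RGB2HSV)
    sub=lambda b:(P[b[1]:b[3],b[0]:b[2]].reshape(-1,3),h[b[1]:b[3],b[0]:b[2]].reshape(-1,3),d['img'][b[1]:b[3],b[0]:b[2]].reshape(-1,3))
    p,_,c=sub(bb);m=p[:,2]>.035;q=p[m];print(f,'basket',q.min(0),q.max(0),m.sum())
    r=cv2.minEnclosingCircle(q[:,:2].astype(np.float32));print(' circ',r)
    g=q[q[:,2]>.066];print(' grip',g.mean(0),len(g),g[:,2].max())
    p,hh,c=sub(cb)
    m=(abs(p[:,2]-.118)<.008);q=p[m];print(' collar',len(q),q.min(0),q.max(0),cv2.minEnclosingCircle(q[:,:2].astype(np.float32)))
    m=(p[:,2]>.15)&(p[:,2]<.34)&(p[:,0]>.3);q=p[m];print(' lid',len(q),q.min(0),q.max(0),q.mean(0))
    if len(q)>20:
        u,s,v=np.linalg.svd(q-np.median(q,0),full_matrices=False);print('  n',v[2],s/np.sqrt(len(q)))
    m=(c.max(1)<60);q=p[m]; print(' dark',len(q)); 
    m&=(p[:,2]>.1);print(p[m][::6].round(3).tolist()[:25])
d=np.load('pics/side0.npz')
cv2.imwrite('pics/crop.png',cv2.resize(d['img'][70:300,240:400,::-1],None,fx=2.6,fy=2.6,interpolation=cv2.INTER_CUBIC))
```

```text
top0 basket [-0.43408564 -0.07214227  0.03520436] [0.49293075 0.38330073 1.60746336] 210
 circ ((0.02677483856678009, 0.13446621596813202), 0.5051539540290833)
 grip [0.28590429 0.2557046  0.32785509] 25 1.6074633624497252
 collar 351 [ 0.41136298 -0.17663832  0.11000068] [0.60550697 0.03785803 0.12566195] ((0.5118215084075928, -0.06412549316883087), 0.11318151652812958)
 lid 728 [ 0.38482427 -0.19334989  0.15001656] [0.56025359 0.0306741  0.33031731] [ 0.4494308  -0.13842515  0.24961773]
  n [-0.57091123 -0.81343033  0.111317  ] [0.04551294 0.04484713 0.00897239]
 dark 377
[[0.576, 0.021, 0.145], [0.56, 0.031, 0.15], [0.563, 0.027, 0.14], [0.558, 0.022, 0.141], [0.558, 0.025, 0.133], [0.571, 0.03, 0.105], [0.567, 0.029, 0.105], [0.586, -0.06, 0.104], [0.575, -0.024, 0.101], [0.552, 0.003, 0.12], [0.562, -0.009, 0.101], [0.568, -0.104, 0.106], [0.469, -0.003, 0.129], [0.454, -0.157, 0.191], [0.456, -0.021, 0.125], [0.442, -0.035, 0.13], [0.443, -0.056, 0.128], [0.439, -0.068, 0.13], [0.442, -0.072, 0.12], [0.43, -0.015, 0.103], [0.07, -0.153, 0.748]]
side0 basket [0.23182954 0.254090
[... 288 characters left out ...]
1721, -0.11064879596233368), 0.2601996660232544)
 lid 884 [ 0.38821275 -0.32651597  0.15004893] [0.71131643 0.04073573 0.32328787] [ 0.46644388 -0.13270262  0.23717586]
  n [-0.56174219 -0.82620847  0.04272329] [0.06407825 0.04349803 0.0082326 ]
 dark 485
[[0.702, -0.31, 0.166], [0.581, -0.413, 0.101], [0.586, -0.394, 0.105], [0.7, -0.311, 0.131], [0.697, -0.299, 0.101], [0.524, -0.13, 0.107], [0.52, -0.13, 0.102], [0.573, -0.106, 0.108], [0.573, -0.106, 0.102], [0.584, -0.083, 0.112], [0.585, -0.085, 0.103], [0.585, -0.056, 0.116], [0.576, -0.02, 0.123], [0.551, -0.001, 0.121], [0.575, 0.029, 0.138], [0.575, 0.03, 0.132], [0.585, 0.024, 0.116], [0.575, 0.029, 0.118], [0.434, -0.002, 0.105]]
```

View pics/crop.png

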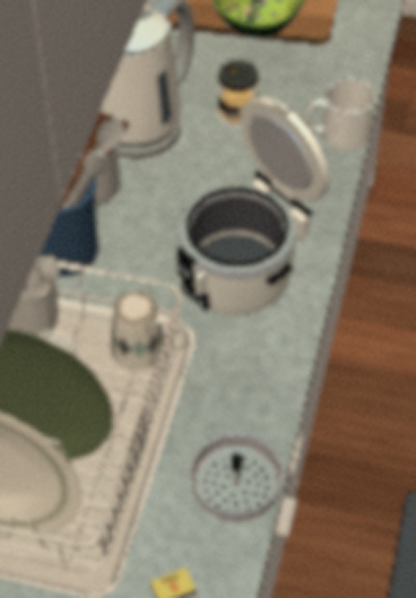

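The crop shows the cooker's catch at lower left (185,265) opposite the lid; the mug (345,110) and jar (238,90) stand behind the lid. Now robust fits.

Run:
```python
from h import *
from scipy.optimize import least_squares
def circ(q,r):
    return least_squares(lambda c:np.hypot(*(q-c).T)-r,q.mean(0),loss='soft_l1',f_scale=.002).x
D={}
for f in('top0','side0'):
    d=np.load(f'pics/{f}.npz');P=pts(d);D[f]=P
    p=P.reshape(-1,3);c=d['img'].reshape(-1,3).astype(int)
    box=lambda x0,x1,y0,y1,z0,z1:(p[:,0]>x0)&(p[:,0]<x1)&(p[:,1]>y0)&(p[:,1]<y1)&(p[:,2]>z0)&(p[:,2]<z1)
    m=box(.25,.6,.1,.5,.03,.065);q=p[m]
    print(f,'basket all',len(q),np.percentile(q,[2,50,98],axis=0).round(3).tolist())
    m=box(.25,.6,.1,.5,-.01,.12)&(c.max(1)<60)
    print(' dark',m.sum(),p[m].round(3).tolist()[:14])
    m=box(.38,.65,-.2,.08,.112,.124);q=p[m][:,:2];h=cv2.convexHull(q.astype(np.float32))[:,0];print(' collar',circ(h,.09),circ(q,.083))
    m=box(.33,.6,-.25,.0,.16,.335);q=p[m];print(' lid',len(q),np.percentile(q,[1,50,99],axis=0).round(3).tolist())
    md=np.median(q,0);q=q[np.linalg.norm(q-md,axis=1)<.13]
    v=np.linalg.svd(q-q.mean(0))[2][2] if len(q)<2000 else 0;print('  n',v)
    m=box(.3,.75,-.5,-.2,.04,.11);q=p[m];print(' mug/jar',len(q))
    k=cv2.connectedComponentsWithStats((m.reshape(400,640)*255).astype(np.uint8))
    for i in range(1,k[0]):
        if k[2][i,4]>40:
            q=P[k[1]==i];print('  ',k[2][i],np.percentile(q,[3,50,97],axis=0).round(3).tolist())
```

```text
top0 basket all 379 [[0.364, 0.112, 0.031], [0.485, 0.315, 0.046], [0.597, 0.485, 0.064]]
 dark 12 [[0.427, 0.32, 0.087], [0.426, 0.315, 0.091], [0.421, 0.317, 0.09], [0.42, 0.313, 0.093], [0.426, 0.311, 0.083], [0.42, 0.318, 0.083], [0.419, 0.313, 0.086], [0.424, 0.311, 0.079], [0.422, 0.32, 0.071], [0.418, 0.314, 0.08], [0.427, 0.313, 0.065], [0.423, 0.316, 0.063]]
 collar [ 0.50946081 -0.06772295] [ 0.51035145 -0.06288638]
 lid 711 [[0.388, -0.19, 0.164], [0.447, -0.137, 0.256], [0.525, -0.09, 0.322]]
  n [-0.57055476 -0.81097843  0.12954251]
 mug/jar 589
   [399 174  45  22 405] [[0.686, -0.441, 0.044], [0.7, -0.352, 0.074], [0.741, -0.279, 0.108]]
   [433 202  11  11  87] [[0.583, -0.456, 0.091], [0.607, -0.437, 0.1], [0.63, -0.419, 0.105]]
   [424 255  19  13  90] [[0.357, -0.463, 0.042], [0.362, -0.437, 0.067], [0.41, -0.411, 0.097]]
side0 basket all 473 [[0.366, 0.133, 0.031], [0.479, 0.304, 0.045], [0.598, 0.485, 0.064]]
 dark 9 [[0.429, 0.322, 0.091], [0.426, 0.321, 0.091], [0.423, 0.317, 0.086], [0.428, 0.328, 0.095], [0.426, 0.32, 0.083], [0.428, 0.326, 0.085], [0.424, 0.33, 0.094], [0.427, 0.332, 0.088], [0.424, 0.331, 0.088]]
 collar [ 0.5163121  -0.05540047] [ 0.51381153 -0.05865554]
 lid 836 [[0.391, -0.182, 0.163], [0.46, -0.127, 0.244], [0.537, -0.089, 0.315]]
  n [-0.53379356 -0.84481574  0.03675341]
 mug/jar 892
   [307  90   7  13  54] [[0.689, -0.453, 0.058], [0.703, -0.437, 0.085], [0.716, -0.421, 0.106]]
   [324  93  16  20 255] [[0.567, -0.453, 0.049], [0.598, -0.408, 0.093], [0.63, -0.386, 0.105]]
   [358 100  27  23 359] [[0.363, -0.468, 0.042], [0.405, -0.407, 0.068], [0.465, -0.377, 0.092]]
   [290 105  20  21 220] [[0.687, -0.347, 0.044], [0.713, -0.296, 0.077], [0.747, -0.273, 0.107]]
```

Emit:
{"api": "jog_arm", "payload": {"rows": [[[2, 2, 6], [0, 0, 0], 1], [[4, 5, 12], [0, 0, 6], 1], [[6, 9, 17], [0, 0, 12], 1], [[9, 14, 20], [0, 0, 18], 1], [[11, 20, 20], [0, 0, 24], 1], [[13, 26, 20], [0, 0, 30], 1], [[15, 32, 20], [0, 0, 36], 1], [[16, 38, 20], [0, 0, 36], 1]], "newtons": 25}}

```text
clock: 1.1
position: [0.3667, -0.2221, 0.4265]
ee_rot: [-2.778, -1.467, 0.0]
force: [1.3, 1.2, -0.1]
width: 0.995
gripper_force: 0.0
```

Emit:
{"api": "jog_arm", "payload": {"rows": [[[1, 6, 0], [0, 0, 0], 0.7], [[2, 12, 0], [0, 0, 0], 0.7], [[3, 18, 0], [0, 0, 0], 0.7], [[4, 24, -2], [0, 0, 0], 0.7], [[4.5, 30, -5], [0, 0, 0], 0.7], [[5, 36, -9], [0, 0, 0], 0.7], [[5.5, 42, -13], [0, 0, 0], 0.7], [[5.5, 47, -17], [0, 0, 0], 0.7]]}}

```text
clock: 2.1
position: [0.4209, 0.2255, 0.2721]
ee_rot: [2.78, 1.464, 0.001]
force: [1.3, -0.2, 0.0]
width: 0.702
gripper_force: 0.0
```

Emit:
{"api": "jog_arm", "payload": {"rows": [[[0, 3, -3], [0, 0, 0], 0.7], [[0, 5.5, -6], [0, 0, 0], 0.7], [[0, 5.5, -6], [0, 0, 0], 0.7], [[0, 5.5, -6], [0, 0, 0], 0.7]]}}

```text
clock: 2.6
position: [0.4209, 0.2786, 0.2135]
ee_rot: [2.779, 1.464, -0.0]
force: [1.2, 0.1, 1.1]
width: 0.698
gripper_force: 0.0
```

Run:
```python
from h import *
s=arm.observe();print(s['position'],s['ee_rot'],s['joints'],s['clock'])
d=save('wrist','w1');print(d['mount'],d['fx'],d['cx'],d['cy'])
b=save('top','top1');P=pts(b);p=P.reshape(-1,3);c=b['img'].reshape(-1,3).astype(int)
```

```text
[0.42093934 0.27861336 0.21348966] [ 2.77903569e+00  1.46445167e+00 -4.28630263e-04] [-0.0733455   0.36237455 -0.79626429  1.83108291  0.29320149  1.07027733
 -1.58084187] 2.6
[[-3.09848348e-04 -9.53167285e-01 -3.02443436e-01  8.07750166e-02]
 [ 9.99999541e-01 -5.69692775e-04  7.70935264e-04  2.65379923e-04]
 [-9.07130113e-04 -3.02443058e-01  9.53167023e-01 -1.56885927e-01]
 [ 0.00000000e+00  0.00000000e+00  0.00000000e+00  1.00000000e+00]] 309.70691628693146 324.5203464937245 207.90713843915844
```

View pics/w1.png

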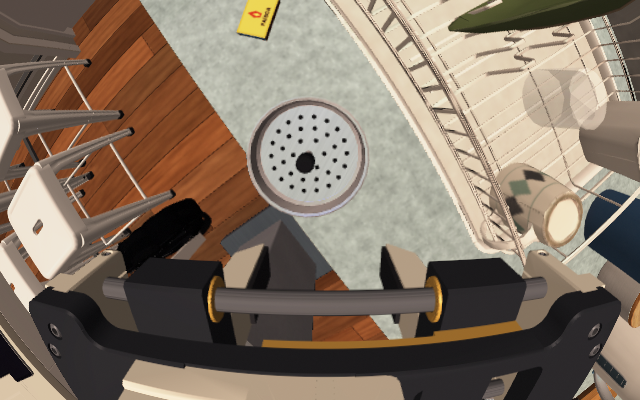

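The wrist view shows the basket rim centred near (307,157) with the black grip top at (305,162). The matchbox is well clear at (258,15).

```bash
cat >> h.py <<'E'
def wray(d,s,u,v,z):
    a,b=(u-d['cx'])/d['fx'],(v-d['cy'])/d['fy'];r=np.hypot(a,b)
    k=np.array([a/r*np.sin(r),b/r*np.sin(r),np.cos(r)]) if r>0 else np.array([0,0,1.])
    R=cv2.Rodrigues(np.array(s['ee_rot'],float))[0];M=np.array(d['mount'])
    o=R@M[:3,3]+s['position'];k=R@(M[:3,:3]@k);return o+k*(z-o[2])/k[2]
E
python3 - <<'E'
from h import *
d=np.load('pics/w1.npz');s=arm.observe()
c=d['img'];m=(c.max(2)<60).astype(np.uint8);m[:130]=0;m[190:]=0;m[:,:280]=0;m[:,335:]=0
k=cv2.connectedComponentsWithStats(m)
i=1+k[2][1:,4].argmax();print(k[2][i],k[3][i]);u,v=k[3][i]
print('grip',wray(d,s,u,v,.085))
for q in((249,157),(368,157),(307,98),(307,215)):print(wray(d,s,*q,.05))
E
```

```text
[296 153  19  20 296] [305.10472973 162.34121622]
grip [0.42683456 0.3169206  0.085     ]
[0.37634408 0.35298123 0.05      ]
[0.47960141 0.28101387 0.05      ]
[0.46204564 0.36745083 0.05      ]
[0.38982082 0.26491362 0.05      ]
```

Emit:
{"api": "jog_arm", "payload": {"rows": [[[0.6, 3.8, -4], [0, 0, 0], 0.5], [[0.6, 3.8, -8], [0, 0, 0], 0.5], [[0.6, 3.8, -11], [0, 0, 0], 0.5], [[0.6, 3.8, -11], [0, 0, 0], 0.5]]}}

```text
clock: 3.2
position: [0.4266, 0.3154, 0.1023]
ee_rot: [2.779, 1.463, -0.004]
force: [-0.3, 0.7, 0.6]
width: 0.5
gripper_force: 0.0
```

Emit:
{"api": "jog_arm", "payload": {"rows": [[[0, 0.1, -2], [0, 0, 0], 0.5], [[0, 0.1, -4], [0, 0, 0], 0.5], [[0, 0.1, -4], [0, 0, 0], 0.5], [[0, 0.1, -4], [0, 0, 0], 0], [[0, 0.1, -4], [0, 0, 0], 0], [[0, 0.1, -4], [0, 0, 0], 0], [[0, 0.1, -4], [0, 0, 0], 0]]}}

```text
clock: 4.08
position: [0.4268, 0.3184, 0.0636]
ee_rot: [-2.779, -1.465, -0.001]
force: [0.0, -0.7, 4.3]
width: 0.191
gripper_force: 25.0
```

Emit:
{"api": "jog_arm", "payload": {"rows": [[[0, 0, 3], [0, 0, 0], 0], [[0, 0, 8], [0, 0, 0], 0], [[-1, -2, 13], [0, 0, 0], 0], [[-2, -6, 17], [0, 0, 0], 0], [[-3, -11, 20], [0, 0, 0], 0], [[-4, -16, 22], [0, 0, 0], 0], [[-5, -21, 22], [0, 0, 0], 0], [[-5.5, -26, 22], [0, 0, 0], 0]]}}

```text
clock: 5.08
position: [0.3709, 0.0564, 0.2833]
ee_rot: [2.778, 1.464, 0.0]
force: [1.0, -0.5, -2.1]
width: 0.187
gripper_force: 25.0
```

Emit:
{"api": "jog_arm", "payload": {"rows": [[[0, -2, 0], [0, 0, 0], 0], [[0, -2, 0], [0, 0, 0], 0], [[0, -2, 0], [0, 0, 0], 0]]}}

```text
clock: 5.45
position: [0.3717, 0.0389, 0.2831]
ee_rot: [-2.778, -1.466, -0.0]
force: [-0.0, 1.4, -2.8]
width: 0.189
gripper_force: 25.0
```

Run:
```python
from h import *
s=arm.observe();print(s['position'],s['ee_rot'],s['clock'],s['force'],s['width'])
np.savez('pics/s2.npz',**s)
d=save('wrist','w2')
b=save('top','top2')
```

```text
[0.37165656 0.03894613 0.28314068] [-2.77828197e+00 -1.46587599e+00 -7.07693508e-05] 5.45 [-0.02082991  1.36896621 -2.82975028] 0.1885209914364956
```

View pics/w2.png

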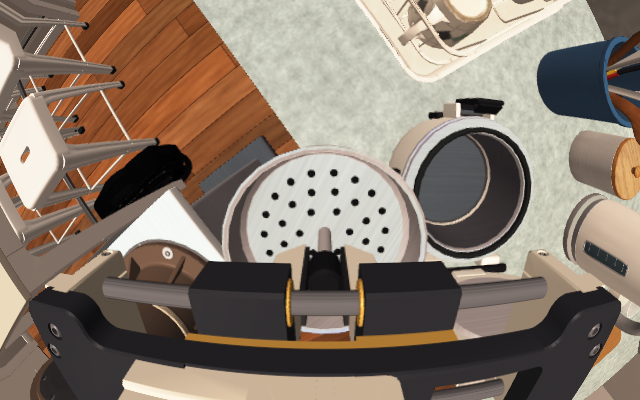

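The wrist view shows the basket held level. The cooker's black-edged pot mouth is centred at about (468,190), with the catch at (470,105).

Run:
```python
from h import *
from scipy.optimize import least_squares
d=np.load('pics/w2.npz');s=dict(np.load('pics/s2.npz'))
m=(d['img'].max(2)<45);m[:115]=0;m[265:]=0;m[:,:400]=0;m[:,540:]=0
v,u=np.nonzero(m);
Z=d['depth']
def P3(u,v):
    a,b=(u-d['cx'])/d['fx'],(v-d['cy'])/d['fy'];r=np.hypot(a,b)
    k=np.array([a/r*np.tan(r),b/r*np.tan(r),1.])*Z[v,u]
    M=d['mount'];R=cv2.Rodrigues(s['ee_rot'])[0];return R@(M[:3,:3]@k+M[:3,3])+s['position']
Q=np.array([P3(a,b) for a,b in zip(u,v)]);print(len(Q),np.percentile(Q,[5,25,50,75,95],axis=0).round(3).tolist())
W=np.array([wray(d,s,a,b,.118)[:2] for a,b in zip(u,v)])
f=least_squares(lambda x:np.hypot(*(W-x[:2]).T)-x[2],[.51,-.06,.08],loss='soft_l1',f_scale=.002).x;print('ring',f)
r=np.hypot(*(W-f[:2]).T);print(np.percentile(r,[1,10,50,90,99]))
# radial profile of the brightness around the fit: find strongest edges by direction
V,U=np.mgrid[90:270,390:545];X=np.array([P3(a,b) for a,b in zip(U.ravel(),V.ravel())])
ok=(abs(X[:,2]-.118)<.006)&(np.hypot(*(X[:,:2]-f[:2]).T)<.1)
q=X[ok];print('collar z',np.median(q[:,2]),len(q))
f2=least_squares(lambda x:np.hypot(*(q[:,:2]-x[:2]).T)-x[2],f,loss='soft_l1',f_scale=.002).x;print('depth ring',f2,np.percentile(np.hypot(*(q[:,:2]-f2[:2]).T),[2,50,98]))
m=(d['img'].max(2)<45);m[:95]=0;m[125:]=0;m[:,:425]=0;m[:,510:]=0
v,u=np.nonzero(m);Q=np.array([P3(a,b) for a,b in zip(u,v)]);Q=Q[Q[:,2]>.12];print('catch',len(Q),np.median(Q,0),Q.max(0),Q.min(0))
dd=np.median(Q,0)[:2]-f[:2];print(np.hypot(*dd),np.degrees(np.arctan2(*dd[::-1])))
```

```text
3116 [[0.441, -0.136, 0.045], [0.505, -0.099, 0.083], [0.574, -0.07, 0.123], [0.582, -0.018, 0.127], [0.586, 0.023, 0.129]]
ring [ 0.50324785 -0.06783499  0.07400541]
[0.04521884 0.05804782 0.07397643 0.08879268 0.10775937]
collar z 0.11844463582577944 3509
depth ring [ 0.51077654 -0.05997306  0.08018805] [0.07143521 0.07983817 0.10194202]
catch 400 [0.5660979  0.02364657 0.14056498] [0.58504039 0.03630962 0.14537686] [0.55424066 0.00887951 0.12047062]
0.11099101170861568 55.50999046551465
```

Run:
```python
from h import *
from scipy.optimize import least_squares
d=np.load('pics/w2.npz');s=dict(np.load('pics/s2.npz'));Z=d['depth']
V,U=np.mgrid[90:300,390:545];U=U.ravel();V=V.ravel()
a,b=(U-d['cx'])/d['fx'],(V-d['cy'])/d['fy'];r=np.hypot(a,b);k=np.stack([a/r*np.tan(r),b/r*np.tan(r),r*0+1])*Z[V,U]
M=d['mount'];R=cv2.Rodrigues(s['ee_rot'])[0];X=(R@(M[:3,:3]@k+M[:3,3:])).T+s['position']
c=d['img'][V,U].max(1);D=np.hypot(X[:,0]-.511,X[:,1]+.06)
for n,ok in(('ring',(c<50)&(X[:,2]>.119)&(X[:,2]<.134)&(D<.087)),('wall',(X[:,2]>.04)&(X[:,2]<.105)&(D<.08)&(D>.06))):
    q=X[ok][:,:2];f=least_squares(lambda x:np.hypot(*(q-x[:2]).T)-x[2],[.511,-.06,.075],loss='soft_l1',f_scale=.001).x
    an=np.degrees(np.arctan2(*(q-f[:2]).T[::-1]));print(n,len(q),f.round(4),np.histogram(an,8,(-180,180))[0],np.percentile(np.hypot(*(q-f[:2]).T),[3,97]))
ok=(X[:,2]>.005)&(X[:,2]<.035)&(D<.07);print('floor z',np.median(X[ok],0),ok.sum())
```

```text
ring 1659 [ 0.5131 -0.0628  0.0754] [147 215 241 243 217 215 316  65] [0.07276565 0.07772906]
wall 3335 [ 0.514  -0.0645  0.0705] [ 205  784 1012  894  440    0    0    0] [0.06939428 0.07169244]
floor z [ 0.52129266 -0.0752106   0.01972352] 4025
```

Emit:
{"api": "jog_arm", "payload": {"rows": [[[3.5, -2.5, 0], [0, 0, 0], 0], [[7, -5, -1], [0, 0, 0], 0], [[10.5, -7.5, -3], [0, 0, 0], 0], [[14.1, -10.2, -5], [0, 0, 0], 0], [[14.1, -10.2, -5], [0, 0, 0], 0], [[14.1, -10.2, -5], [0, 0, 0], 0]]}}

```text
clock: 6.3
position: [0.5127, -0.0625, 0.2328]
ee_rot: [-2.777, -1.466, 0.0]
force: [-0.2, 1.5, -2.0]
width: 0.187
gripper_force: 25.0
```

Run:
```python
from h import *
s=arm.observe();print(s['position'],s['ee_rot'],s['force'])
d=save('wrist','w3');a=save('top','top3');b=save('side','side3')
cv2.imwrite('pics/c3.png',np.hstack([cv2.resize(a['img'][150:250,290:410],None,fx=3.3,fy=3.3,interpolation=2),cv2.resize(b['img'][80:200,270:390],(396,330),interpolation=2)])[:,:,::-1])
```

```text
[ 0.5126562  -0.06247571  0.23283681] [-2.77663717e+00 -1.46622688e+00  4.96531126e-04] [-0.24430781  1.49037921 -1.95219386]
```

View pics/c3.png

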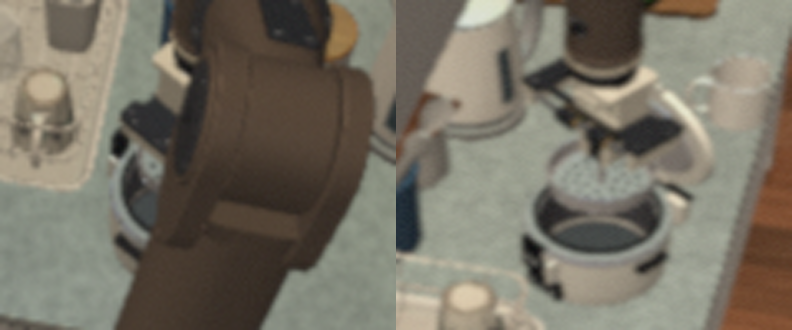

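The side half shows the basket level above the pot mouth at (605,185), with the gripper clear of the lid. Lowering.

Emit:
{"api": "jog_arm", "payload": {"rows": [[[0, 0, -2], [0, 0, 0], 0], [[0, 0, -4.5], [0, 0, 0], 0], [[0, 0, -7], [0, 0, 0], 0], [[0, 0, -9], [0, 0, 0], 0], [[0, 0, -9], [0, 0, 0], 0]]}}

```text
clock: 7.08
position: [0.5117, -0.0635, 0.1428]
ee_rot: [-2.778, -1.466, 0.002]
force: [-0.9, -0.5, -1.9]
width: 0.189
gripper_force: 25.0
```

Emit:
{"api": "jog_arm", "payload": {"rows": [[[0, 0, -1.5], [0, 0, 0], 0], [[0, 0, -3], [0, 0, 0], 0], [[0, 0, -4], [0, 0, 0], 0], [[0, 0, -4], [0, 0, 0], 0], [[0, 0, -4], [0, 0, 0], 0]]}}

```text
clock: 7.7
position: [0.5131, -0.0638, 0.1034]
ee_rot: [2.779, 1.465, 0.001]
force: [0.2, 0.5, -2.1]
width: 0.186
gripper_force: 25.0
```

Emit:
{"api": "jog_arm", "payload": {"rows": [[[0, 0, -0.8], [0, 0, 0], 0], [[0, 0, -1.6], [0, 0, 0], 0], [[0, 0, -1.8], [0, 0, 0], 0], [[0, 0, -1.9], [0, 0, 0], 0], [[0, 0, -1.9], [0, 0, 0], 0]]}}

```text
clock: 8.32
position: [0.5129, -0.0639, 0.0842]
ee_rot: [2.779, 1.465, 0.0]
force: [0.1, 0.7, -1.8]
width: 0.188
gripper_force: 25.0
```

Emit:
{"api": "jog_arm", "payload": {"rows": [[[0, 0, -0.1], [0, 0, 0], 0], [[0, 0, -0.2], [0, 0, 0], 0], [[0, 0, -0.2], [0, 0, 0], 0]]}}

```text
clock: 8.7
position: [0.513, -0.0639, 0.0835]
ee_rot: [2.778, 1.464, 0.001]
force: [-5.3, -0.4, 16.1]
width: 0.187
gripper_force: 25.0
```

Emit:
{"api": "jog_arm", "payload": {"rows": [[[0, 0, 0.1], [0, 0, 0], 0], [[0, 0, 0.1], [0, 0, 0], 0.3], [[0, 0, 0.1], [0, 0, 0], 0.4], [[0, 0, 0.1], [0, 0, 0], 0.4]]}}

```text
clock: 9.2
position: [0.5129, -0.0639, 0.0831]
ee_rot: [-2.779, -1.465, -0.0]
force: [-1.0, -0.2, 0.1]
width: 0.395
gripper_force: 0.0
```

Emit:
{"api": "jog_arm", "payload": {"rows": [[[0, 0, 2], [0, 0, 0], 0.4], [[0, 0, 5], [0, 0, 0], 0.4], [[0, 0, 9], [0, 0, 0], 0.4], [[0, 0, 14], [0, 0, 0], 0.3], [[0, 0, 20], [0, 0, 0], 0], [[0, 0, 26], [0, 0, 0], 0], [[0, 0, 30], [0, 0, 0], 0], [[0, 0, 30], [0, 0, 0], 0]]}}

```text
clock: 10.2
position: [0.5142, -0.0635, 0.3863]
ee_rot: [2.776, 1.463, 0.008]
force: [-0.0, 0.7, -0.5]
width: 0.006
gripper_force: 0.0
```

Run:
```python
from h import *
s=arm.observe();print(s['position'],s['ee_rot'],s['joints'],s['clock'])
np.savez('pics/s4.npz',**s);d=save('wrist','w4')
```

```text
[ 0.51417153 -0.06351888  0.38634265] [2.77618562 1.46331262 0.00763449] [ 0.5341414   0.22646357 -0.64311365  1.52212884  0.1376386   1.43260082
 -0.7155177 ] 10.2
```

View pics/w4.png

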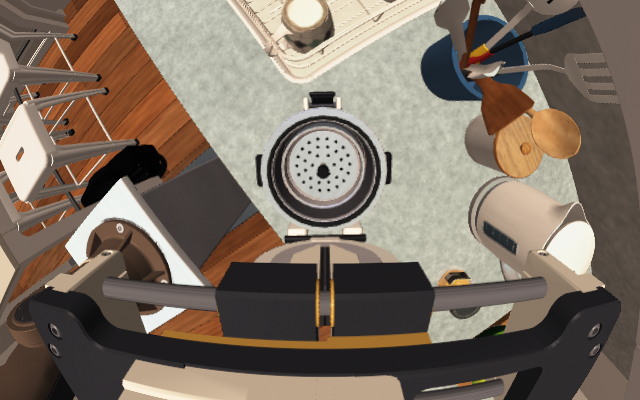

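The basket stands centred in the pot (322,165) in this view. The catch at (322,100) confirms the hinge direction. Now the fingers go over the lid and down behind the pad.

Emit:
{"api": "jog_arm", "payload": {"rows": [[[-2, -3, 1.5], [0, 0, 0], 0], [[-4.5, -6.5, 1.5], [0, 0, 0], 0], [[-7, -10, 1.5], [0, 0, 0], 0], [[-8.9, -13.1, 1.5], [0, 0, 0], 0], [[-8.9, -13.1, -3], [0, 0, 0], 0], [[-8.9, -13.1, -7], [0, 0, 0], 0], [[-8.9, -13.1, -10], [0, 0, 0], 0], [[-8.9, -13.1, -10], [0, 0, 0], 0]]}}

```text
clock: 11.25
position: [0.4216, -0.1944, 0.2803]
ee_rot: [-2.775, -1.462, 0.006]
force: [-0.0, 0.2, 0.6]
width: 0.003
gripper_force: 0.0
```

Run:
```python
from h import *
s=arm.observe();print(s['position'],s['ee_rot'],s['joints'],s['force'])
a=save('top','top5');b=save('side','side5')
cv2.imwrite('pics/c5.png',np.hstack([cv2.resize(a['img'][150:250,290:410],None,fx=3.3,fy=3.3,interpolation=2),cv2.resize(b['img'][60:200,270:410],(396,330),interpolation=2)])[:,:,::-1])
t=np.array([.56,.828]);H=np.array([.513,-.063])-.098*t
p=s['position'];q=p[:2]-H;print('s',q@t,'lat',q@[t[1],-t[0]])
for th in np.arange(1.5,-.01,-.1):
    print(round(th,2),round(.164*np.cos(th)-.015*np.sin(th),4),round(.124+.164*np.sin(th)+.015*np.cos(th),4))
```

```text
[ 0.42161917 -0.19442322  0.28031129] [-2.77474789 -1.46247908  0.00601821] [ 0.79537386  0.17929616 -0.55074275  1.82439326  0.1002116   1.17200949
 -0.38845456] [-0.02781498  0.2389549   0.57056945]
s -0.062071661742802084 lat -0.0020663246766910726
1.5 -0.0034 0.2887
1.4 0.0131 0.2882
1.3 0.0294 0.286
1.2 0.0454 0.2823
1.1 0.061 0.277
1.0 0.076 0.2701
0.9 0.0902 0.2618
0.8 0.1035 0.2521
0.7 0.1158 0.2411
0.6 0.1269 0.229
0.5 0.1367 0.2158
0.4 0.1452 0.2017
0.3 0.1522 0.1868
0.2 0.1578 0.1713
0.1 0.1617 0.1553
-0.0 0.164 0.139
```

View pics/c5.png

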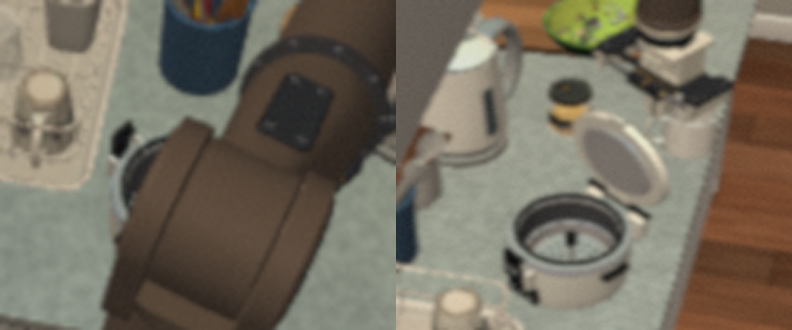

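The side view at right shows the lid standing open with the gripper behind it, and the basket standing in the pot at (570,245). Start pushing gently.

Emit:
{"api": "jog_arm", "payload": {"rows": [[[1.8, 2.65, 0.5], [0, 0, 0], 0], [[2.35, 3.5, 0.6], [0, 0, 0], 0], [[2.9, 4.3, 0.6], [0, 0, 0], 0], [[3.5, 5.1, 0.6], [0, 0, 0], 0], [[4.0, 6.0, 0.6], [0, 0, 0], 0], [[4.6, 6.8, 0.5], [0, 0, 0], 0], [[5.15, 7.6, 0.3], [0, 0, 0], 0]]}}

```text
clock: 12.22
position: [0.4755, -0.1184, 0.286]
ee_rot: [-2.779, -1.464, 0.0]
force: [-0.5, -0.6, -0.4]
width: 0.004
gripper_force: 0.6
```

Emit:
{"api": "jog_arm", "payload": {"rows": [[[1.1, 1.65, -0.9], [0, 0, 0], 0], [[1.95, 2.9, -1.6], [0, 0, 0], 0], [[2.75, 4.05, -2.4], [0, 0, 0], 0], [[3.5, 5.2, -3.3], [0, 0, 0], 0], [[4.2, 6.2, -4.4], [0, 0, 0], 0], [[4.8, 7.1, -5.6], [0, 0, 0], 0]]}}

```text
clock: 12.98
position: [0.5237, -0.0471, 0.2294]
ee_rot: [-2.779, -1.465, -0.0]
force: [-0.4, -0.4, 1.7]
width: 0.008
gripper_force: 0.7
```

Run:
```python
from h import *
s=arm.observe();print(s['position'],s['force'])
b=save('side','side6')
cv2.imwrite('pics/c6.png',cv2.resize(b['img'][60:200,270:410],(560,560),interpolation=2)[:,:,::-1])
t=np.array([.56,.828]);H=np.array([.513,-.063])-.098*t
p=s['position'];q=p[:2]-H;print('s',q@t,'lat',q@[t[1],-t[0]])
```

```text
[ 0.52374188 -0.04706511  0.22940659] [-0.36627064 -0.40431491  1.72061495]
s 0.11712957225719994 lat -2.9264796938655024e-05
```

View pics/c6.png

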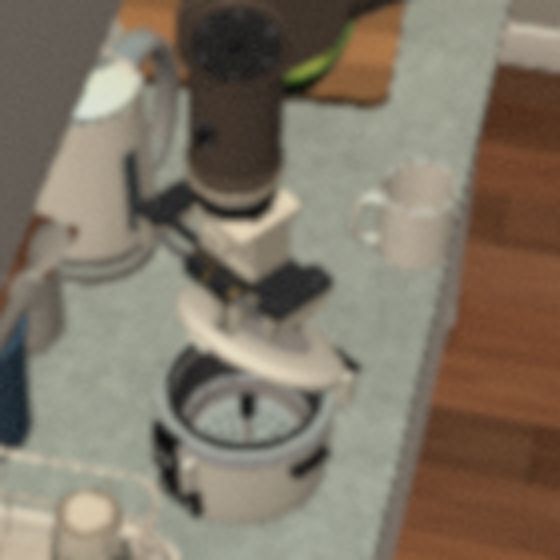

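The picture shows the lid about 0.6 rad open under the fingers at (240,320). Continue.

Emit:
{"api": "jog_arm", "payload": {"rows": [[[0.6, 0.9, -1.3], [0, 0, 0], 0], [[1.2, 1.75, -2.7], [0, 0, 0], 0], [[1.7, 2.5, -4.2], [0, 0, 0], 0], [[2.05, 3.05, -5.7], [0, 0, 0], 0], [[2.2, 3.25, -6.5], [0, 0, 0], 0], [[2.3, 3.4, -7.1], [0, 0, 0], 0], [[2.3, 3.4, -7.1], [0, 0, 0], 0]]}}

```text
clock: 13.9
position: [0.5462, -0.0139, 0.159]
ee_rot: [-2.779, -1.465, 0.0]
force: [-0.6, 0.6, 1.9]
width: 0.003
gripper_force: 0.6
```

Emit:
{"api": "jog_arm", "payload": {"rows": [[[0.05, 0.1, -0.4], [0, 0, 0], 0], [[0.1, 0.2, -0.8], [0, 0, 0], 0], [[0.1, 0.2, -1.1], [0, 0, 0], 0], [[0.1, 0.2, -1.1], [0, 0, 0], 0]]}}

```text
clock: 14.4
position: [0.5478, -0.0119, 0.1483]
ee_rot: [2.779, 1.464, 0.001]
force: [1.6, -0.8, 1.7]
width: 0.003
gripper_force: 1.0
```

Emit:
{"api": "jog_arm", "payload": {"rows": [[[0, 0, -0.1], [0, 0, 0], 0], [[0, 0, -0.2], [0, 0, 0], 0], [[0, 0, -0.2], [0, 0, 0], 0]]}}

```text
clock: 14.78
position: [0.5479, -0.0118, 0.1467]
ee_rot: [2.779, 1.464, 0.002]
force: [0.6, -0.4, 6.8]
width: 0.004
gripper_force: 3.1
```

Emit:
{"api": "jog_arm", "payload": {"rows": [[[0, 0, -0.1], [0, 0, 0], 0], [[0, 0, -0.2], [0, 0, 0], 0], [[0, 0, -0.2], [0, 0, 0], 0]]}}

```text
clock: 15.15
position: [0.5481, -0.0116, 0.1449]
ee_rot: [2.779, 1.464, 0.003]
force: [-0.1, -0.5, 7.4]
width: 0.003
gripper_force: 3.8
```

Emit:
{"api": "jog_arm", "payload": {"rows": [[[0, 0, -0.05], [0, 0, 0], 0], [[0, 0, -0.1], [0, 0, 0], 0], [[0, 0, -0.1], [0, 0, 0], 0]]}}

```text
clock: 15.52
position: [0.5481, -0.0115, 0.1441]
ee_rot: [2.778, 1.465, 0.003]
force: [-1.0, -0.2, 8.3]
width: 0.001
gripper_force: 4.6
```

Emit:
{"api": "jog_arm", "payload": {"rows": [[[0, 0, -0.05], [0, 0, 0], 0], [[0, 0, -0.1], [0, 0, 0], 0], [[0, 0, -0.1], [0, 0, 0], 0]]}}

```text
clock: 15.9
position: [0.5482, -0.0115, 0.1433]
ee_rot: [2.778, 1.464, 0.003]
force: [-1.0, -0.1, 11.3]
width: 0.006
gripper_force: 5.7
```

Emit:
{"api": "jog_arm", "payload": {"rows": [[[0, 0, -0.05], [0, 0, 0], 0], [[0, 0, -0.1], [0, 0, 0], 0], [[0, 0, -0.1], [0, 0, 0], 0]]}}

```text
clock: 16.27
position: [0.5482, -0.0114, 0.1425]
ee_rot: [2.778, 1.465, 0.004]
force: [-2.4, -0.7, 12.6]
width: 0.005
gripper_force: 6.6
```

Emit:
{"api": "jog_arm", "payload": {"rows": [[[0, 0, -0.05], [0, 0, 0], 0], [[0, 0, -0.05], [0, 0, 0], 0], [[0, 0, -0.05], [0, 0, 0], 0]]}}

```text
clock: 16.65
position: [0.5483, -0.0114, 0.1421]
ee_rot: [2.778, 1.465, 0.004]
force: [-2.1, 0.3, 14.0]
width: 0.003
gripper_force: 7.0
```

Emit:
{"api": "jog_arm", "payload": {"rows": [[[0, 0, -0.05], [0, 0, 0], 0], [[0, 0, -0.05], [0, 0, 0], 0], [[0, 0, -0.05], [0, 0, 0], 0]]}}

```text
clock: 17.02
position: [0.5483, -0.0113, 0.1416]
ee_rot: [2.778, 1.465, 0.004]
force: [-1.7, 0.2, 14.5]
width: 0.005
gripper_force: 7.2
```

Emit:
{"api": "jog_arm", "payload": {"rows": [[[0, 0, -0.05], [0, 0, 0], 0], [[0, 0, -0.05], [0, 0, 0], 0], [[0, 0, -0.05], [0, 0, 0], 0]]}}

```text
clock: 17.4
position: [0.5484, -0.0112, 0.1412]
ee_rot: [2.778, 1.465, 0.004]
force: [-1.6, -0.3, 14.6]
width: 0.003
gripper_force: 7.3
```

Emit:
{"api": "jog_arm", "payload": {"rows": [[[0, 0, -0.05], [0, 0, 0], 0], [[0, 0, -0.05], [0, 0, 0], 0], [[0, 0, -0.05], [0, 0, 0], 0]]}}

```text
clock: 17.77
position: [0.5484, -0.0112, 0.1407]
ee_rot: [2.778, 1.465, 0.004]
force: [-2.5, 1.2, 15.4]
width: 0.004
gripper_force: 7.5
```

Emit:
{"api": "jog_arm", "payload": {"rows": [[[0, 0, -0.05], [0, 0, 0], 0], [[0, 0, -0.05], [0, 0, 0], 0], [[0, 0, -0.05], [0, 0, 0], 0]]}}

```text
clock: 18.15
position: [0.5485, -0.0112, 0.1406]
ee_rot: [2.778, 1.464, 0.004]
force: [-3.9, 0.4, 19.5]
width: 0.003
gripper_force: 9.4
```

Emit:
{"api": "jog_arm", "payload": {"rows": [[[0, 0, 0.1], [0, 0, 0], 0], [[0, 0, 0.2], [0, 0, 0], 0], [[0, 0, 0.2], [0, 0, 0], 0]]}}

```text
clock: 18.52
position: [0.5478, -0.0115, 0.141]
ee_rot: [2.779, 1.465, 0.002]
force: [0.3, 1.6, 6.5]
width: 0.004
gripper_force: 3.1
```

Emit:
{"api": "jog_arm", "payload": {"rows": [[[0, 0, 0.1], [0, 0, 0], 0], [[0, 0, 0.2], [0, 0, 0], 0], [[0, 0, 0.2], [0, 0, 0], 0]]}}

```text
clock: 18.9
position: [0.547, -0.0121, 0.1424]
ee_rot: [-2.779, -1.464, 0.001]
force: [0.4, -0.3, -0.1]
width: 0.003
gripper_force: 0.0
```

Force fell to zero 1.8 mm above the bottom, so the lid is latched. Retreat straight up.

Emit:
{"api": "jog_arm", "payload": {"rows": [[[0, 0, 1], [0, 0, 0], 0], [[0, 0, 3], [0, 0, 0], 0], [[0, 0, 6], [0, 0, 0], 0], [[0, 0, 11], [0, 0, 0], 0], [[0, 0, 16], [0, 0, 0], 0], [[0, 0, 20], [0, 0, 0], 0], [[0, 0, 20], [0, 0, 0], 0], [[0, 0, 20], [0, 0, 0], 0]]}}

```text
clock: 19.9
position: [0.5469, -0.012, 0.3424]
ee_rot: [2.779, 1.465, -0.001]
force: [0.1, 0.1, -0.5]
width: 0.005
gripper_force: 0.0
```

Run:
```python
from h import *
s=arm.observe();print(s['position'],s['force'],s['clock'])
d=save('side','side7');P=pts(d).reshape(-1,3)
m=(np.hypot(P[:,0]-.513,P[:,1]+.063)<.08)&(P[:,2]>.05)&(P[:,2]<.3);print(m.sum(),np.percentile(P[m],[5,50,95],axis=0).round(3))
cv2.imwrite('pics/c7.png',cv2.resize(d['img'][60:200,270:410],(400,400),interpolation=2)[:,:,::-1])
```

```text
[ 0.54692102 -0.01204816  0.34240716] [ 0.11310582  0.13768406 -0.47148915] 19.9
955 [[ 0.448 -0.125  0.133]
 [ 0.511 -0.058  0.14 ]
 [ 0.577  0.002  0.147]]
```

View pics/c7.png

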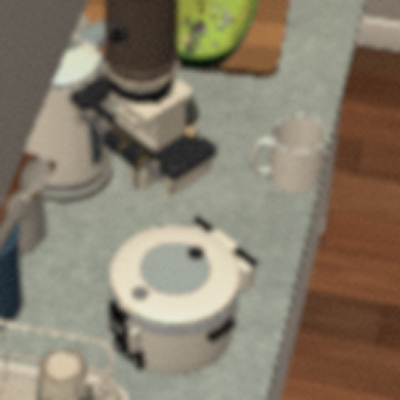

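The lid is flat and shut on its own at (175,275), and the gripper is clear above it. Handing in.

```bash
python3 -c "
from cell import arm
print(arm.sign_off())"
```

```text
the job is handed in; nothing more can be done
None
```

The basket stands upright on the pot's floor and the lid is latched shut on its own; I measured at most about 20 N while pressing it, and the job is handed in.

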